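# Bleed the air line with the push tool

## Task

Lift the square-handled push tool off its hook on the rack, put its rod down into the taller guard tube and press the valve plunger inside half-way down (8 mm of its 16 mm travel), never down to the bottom. Finish while still gripping the tool upright and holding the plunger half-way: do not let go. Press only with the tool, leave the other valve unpressed, the other tools on their hooks and everything else where it stands.

Things in the scene. Friction and masses are not known exactly. Their poses are not given: they have to be found in the camera images.
- rack: Fixed wooden rack, 120 x 330 mm, top 137 mm. Origin on the bench; x points from the hooks back to the rail, z up. Three hooks open to -x; a tool hangs at x 0, y -120, 0 or 120 mm (any tool at any). A hook: two 8 mm rods, 20 mm gap, tops 125 mm above the bench, front ends (25-33 mm before the tool's axis) turned up to 137 mm. Rail: 45 mm behind the axis, top 130 mm.
- push_tool: Loose push tool, 0.15-0.25 kg: square wooden handle 28 x 28 mm, steel collar 38 mm across, round blunt rod 16 mm across. Origin: centre of the rod's lower tip; z up the tool: rod 0-85, collar 85-91, handle 91-155 mm; x, y square to handle faces. Hangs by the collar on the prongs, tip 40 mm up. Lift 15 mm before drawing it forward, or 100 mm straight up to clear the hook.
- bleed_valve: Fixed air-valve block: aluminium base 70 x 70 x 30 mm, brass pipe stub on its +x side, and on top a dark steel guard tube, the TALLER and narrower of the two: outside 48 mm, bore 38 mm, rim 100 mm above the bench. The brass plunger inside (flat top 30 mm across) is 35 mm below the rim when released. Origin: centre of the base's underside, z up.
- bleed_valve_mouth (a point): Centre of the upper rim of the taller guard tube, 100 mm above the bench, z up.
- bleed_valve_plunger_top (a point): Centre of the top face of the brass plunger in the taller guard tube; 65 mm above the bench when released; moves with the plunger.
- bleed_valve_plunger (a joint): How far that plunger is pressed down, m: 0 released, 0.016 at the bottom. Spring return: about 3 N to start it, 6.4 N half-way (0.008), 9.6 N at the bottom.
- feed_valve: The other fixed air-valve block, same base; its guard tube is LOWER and wider: outside 62 mm, bore 54 mm, rim 60 mm above the bench, plunger top (40 mm across) 8 mm below the rim. Not to be pressed. Origin: centre of the base's underside.
- feed_valve_plunger (a joint): How far the other valve's plunger is pressed, m: 0 released, 0.012 at the bottom. Leave it at 0.
- scraper: Hanging scraper on another hook: slim round wooden handle (22 mm across, top 169 mm above its origin), flat blade 50 mm wide. Origin at its lower end. Leave it hanging.
- awl: Hanging pointed awl on another hook: ball-shaped wooden handle 40 mm across (top 128 mm above its origin), rod tapering to a point. Origin at its point. Leave it hanging.
- glue: White bottle, 52 mm across, 130 mm tall, standing. Origin: centre of its underside.
- jar: Glass jar, 66 mm across, 85 mm tall, standing. Origin: centre of its underside.
- offcut_a: Wood offcut lying flat, 40 x 120 x 20 mm. Origin: centre of its underside.
- offcut_b: Wood offcut lying flat, 60 x 110 x 30 mm. Origin: centre of its underside.
- tape_roll: Cardboard core lying flat, 64 mm across, 25 mm tall. Origin: centre of its underside.
- tin: Open steel tin, 60 mm across, 90 mm tall, standing. Origin: centre of its underside.

How it is judged:
By the outcome, as a careful person would: the job done as asked, in the order asked, and still so for the second after the job is handed in, while the arm keeps its last pose, push and grip.
It also fails if it takes over 48 s, if anything falls off the work surface, if the arm or the gripper's body presses on something with over 40 N, if the wrist force passes 120 N, or if a joint passes its speed limit or range.

## Robot

A 6-joint arm with a two-finger parallel gripper is mounted at the origin on the work surface. World frame = base frame: x ahead of the robot, y to its left, z up, the work surface at z = 0. Lengths are in mm, angles in rad, forces in N, time in s.
With the tool pointing down it reaches from about 300 to 850 mm from the base axis. Payload 5.4 kg.
Tool frame: the origin (TCP) lies between the finger pads; the fingertips stand 11 mm ahead of it and the grasp point (between the pads) lies 8 mm behind it; z points along the fingers, x is the direction in which the jaws open and shut, and the axes are right-handed (so a half turn about z gives the same grasp; the last joint's range is limited). The gripper opens to 85 mm and grips with 20 to 120 N. Pads are 22 mm wide; open, the fingers measure 114 mm over their backs; the gripper's body (76 mm by 85 mm) begins 54 mm behind the grasp point. The pads swing forward as they close: fully open they stand 13 mm farther back than shut.
Start: joints at [1.123, 0.158, 1.597, -0, 1.386, -0.21], TCP at [135.461, 558.799, 242.299] pointing down, gripper open.
Joint ranges: [-2.91, 2.91], [-0.94, 2.29], [0.18, 2.7], [-1.29, 4.43], [0.17, 2.64], [-3, 3]. Speed limits (rad/s): [2.57, 2.57, 3.14, 3.14, 3.14, 3.14].

## Interface

Orientations are given as a unit quaternion [x, y, z, w].
In Python, from rig import bot gives the robot as it stands.
- The arm moves only by the shell command python3 -m jog 'ROWS' [FORCE]. ROWS is JSON, a list of rows, each a list of 3 entries, a list of its own where there are three numbers: the shift along the tool's x, y, z in cm, then the turn, a rotation vector about the tool's x, y, z in degrees, then the finger opening in cm, from 0 to 8.54. A call has 1 to 12 rows; each row is the pose to reach, as a shift and turn from the pose commanded when the call began, along the tool's axes at that moment; what a row does not reach only later rows make up. A row lasts 1/12 s, in which the tool goes at most 41.7 mm and 7.16 degrees, less where a joint would pass 70% of its speed; a pose out of reach is approached as far as the arm can. A call with a gripper value outside its range is refused whole. The fingers move at their own pace and stop on an object; FORCE is the grip in N (left out, the last holds). Time passes only in rows, so rows that repeat a pose let the fingers close. It gives the time, the measured TCP pose, the force and the opening at its end, in the units of the state.
- bot.get_state(): the state, without advancing time (a new reading comes with each control period).
- bot.read_camera(name): name is "scene" or "side" or "wrist"; returns a dict with "img" (480x640x3 uint8, red, green, blue), "camera_matrix" (3x3 intrinsics, pixels), "R" (3x3) and "t" (3): a world point X has camera coordinates R X + t. Camera axes: x right, y down, z forward; pixel columns grow to the right and rows downward; lengths in mm; the calibration is good to about 2 mm. The wrist camera is an equidistant fisheye: a pixel r from the principal point sees the ray r / f radians off the axis. A picture is of the moment at which its call begins. There is no depth.
- bot.hand_in(): hands the job in, once; it reports no verdict.
The state is a dict: "time": time; "q": joint angles; "dq": joint speeds; "effort": joint torques, N m; "position": TCP position; "orientation": TCP orientation; "wrist_force": force on the tool from outside, world axes, zero at the start; "moment": the same for the moment, N m; "gripper_width": opening from 0.0 (shut) to 1.0 (fully open).
Only numpy, scipy, OpenCV 4.12 (cv2) and the standard library are available. Lean on these libraries where they do the work, as an engineer would, in place of code of your own. Each camera call takes 0.05 s, during which the arm holds its last target.

## Working session

There is one attempt and no reset: what is moved stays moved. The work goes in short steps, Python scripts to look and compute and a shell command to move; the robot and the scene stay as the last step left them, time stands still between calls to the robot, and variables do not carry over. Pictures are saved under pics/ and viewed, and the job is handed in when it is done.

```bash
mkdir -p pics; ls; python3 - <<'E'
from rig import bot
import cv2
s=bot.get_state();print({k:s[k] for k in('time','position','orientation','wrist_force','gripper_width')})
for n in("scene","side","wrist"):
    c=bot.read_camera(n);cv2.imwrite(f"pics/{n}0.png",c["img"][:,:,::-1]);print(n,c["camera_matrix"],c["R"],c["t"])
E
```

```text
pics
{'time': 0.0, 'position': array([135.22123051, 558.28312262, 241.30681867]), 'orientation': array([ 7.85987271e-01,  6.18241952e-01, -8.55398896e-04,  4.07852180e-04]), 'wrist_force': array([ 0.12028269, -0.49109832, -0.44693378]), 'gripper_width': 1.0031228757383444}
scene [[449.69798624   0.         320.65739886]
 [  0.         449.69798624 233.63489649]
 [  0.           0.           1.        ]] [[-0.44030019  0.89768906 -0.01703242]
 [ 0.58453972  0.27220378 -0.76434183]
 [-0.681505   -0.34649598 -0.64458628]] [ 179.76741487 -271.90701655 1311.63628012]
side [[526.79885012   0.         320.6902025 ]
 [  0.         526.79885012 249.43089497]
 [  0.           0.           1.        ]] [[ 0.74913516 -0.66214529 -0.01897705]
 [-0.38064297 -0.4068507  -0.83041161]
 [ 0.54213231  0.62931401 -0.55682711]] [-382.65604747  322.09746326  896.18006271]
wrist [[371.64829954   0.         317.509806  ]
 [  0.         371.64829954 239.49627419]
 [  0.           0.           1.        ]] [[ 0.23658642  0.97160877 -0.00180765]
 [ 0.92029778 -0.22349482  0.32109511]
 [ 0.31157482 -0.07763032 -0.94704523]] [-574.40133672  -40.45217721  382.03212851]
```

View pics/scene0.png

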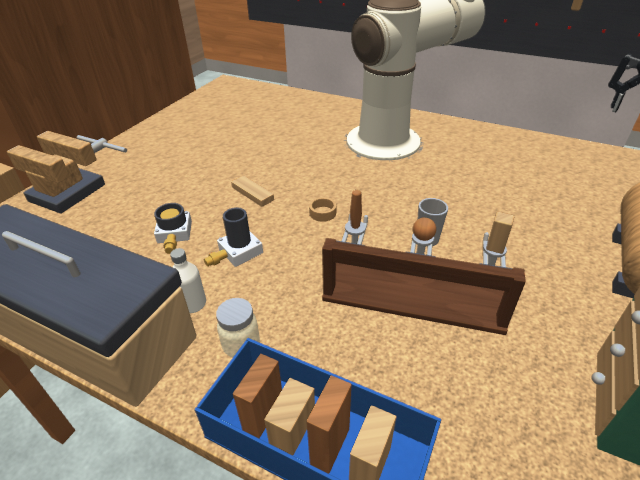

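View pics/side0.png

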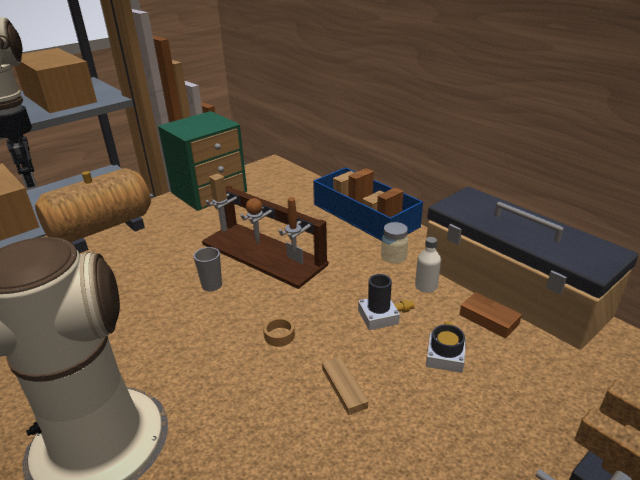

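View pics/wrist0.png

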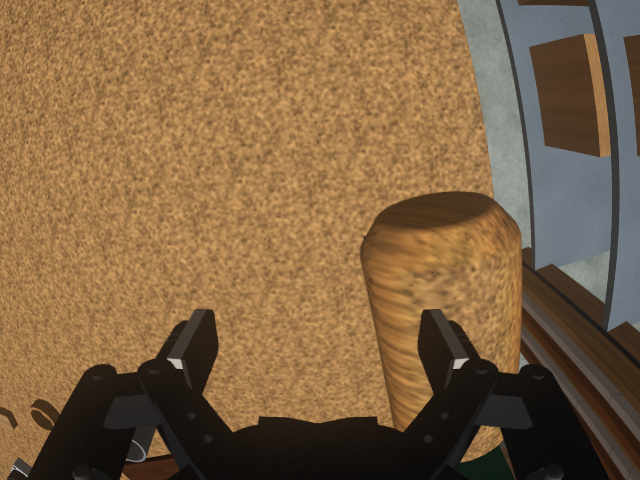

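The push tool (light square handle) is on the hook at about scene (500,233) and side (217,190). The taller guard tube has its rim at about scene (236,216) and side (380,283). I'll zoom in on both.

```bash
python3 - <<'E'
import cv2
import numpy as np
a=cv2.imread("pics/scene0.png");b=cv2.imread("pics/side0.png")
f=lambda im,x,y,w,h,k:cv2.resize(im[y:y+h,x:x+w],None,fx=k,fy=k,interpolation=cv2.INTER_CUBIC)
t1=f(a,440,200,100,75,4);t2=f(b,190,160,100,75,4);t3=f(a,190,195,100,75,4);t4=f(b,340,260,100,75,4)
cv2.imwrite("pics/z1.png",np.vstack([np.hstack([t1,t2]),np.hstack([t3,t4])]))
E
```

```text
(no output)
```

View pics/z1.png

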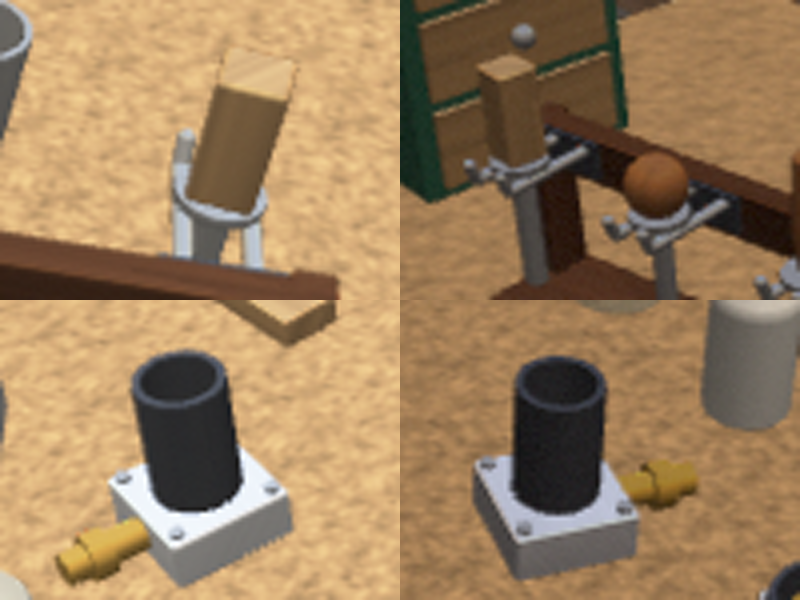

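```bash
cat > h.py <<'E'
import numpy as np, cv2
K={'scene':(449.69798624,320.65739886,233.63489649),'side':(526.79885012,320.6902025,249.43089497)}
R={'scene':np.array([[-0.44030019,0.89768906,-0.01703242],[0.58453972,0.27220378,-0.76434183],[-0.681505,-0.34649598,-0.64458628]]),'side':np.array([[0.74913516,-0.66214529,-0.01897705],[-0.38064297,-0.4068507,-0.83041161],[0.54213231,0.62931401,-0.55682711]])}
T={'scene':np.array([179.76741487,-271.90701655,1311.63628012]),'side':np.array([-382.65604747,322.09746326,896.18006271])}
def ray(c,p):
    f,u,v=K[c];d=R[c].T@np.array([(p[0]-u)/f,(p[1]-v)/f,1]);return -R[c].T@T[c],d/np.linalg.norm(d)
def plane(c,p,z):
    o,d=ray(c,p);return (o+d*(z-o[2])/d[2]).round(1)
def tri(p,q):
    A=[];b=[]
    for c,x in(('scene',p),('side',q)):
        o,d=ray(c,x);M=np.eye(3)-np.outer(d,d);A.append(M);b.append(M@o)
    x=np.linalg.lstsq(np.vstack(A),np.hstack(b),rcond=None)[0]
    return x.round(1),[np.linalg.norm(A[i]@x-b[i]).round(1) for i in(0,1)]
E
python3 - <<'E'
from h import *
z=lambda x,y,ox,oy:(ox+x/4-.4,oy+y/4-.4)
print('handle',tri((504.2,218.7),(217.1,176.8)),plane('scene',(504.2,218.7),195),plane('side',(217.1,176.8),195))
print('rim',tri((234.5,214.4),(379.9,280.4)),plane('scene',(234.5,214.4),100),plane('side',(379.9,280.4),100))
sc=[plane('scene',z(*p,440,200),195) for p in[(228,50),(298,65),(290,103),(218,88)]]
sd=[plane('side',z(*p,190,160),195) for p in[(78,69),(116,56),(142,68),(104,82)]]
for n,q in(('scene',sc),('side',sd)):
    for i in range(4):
        e=q[(i+1)%4]-q[i];print(n,q[i],np.linalg.norm(e).round(1),np.degrees(np.arctan2(e[1],e[0])).round(1))
# rail top back edge ends scene (325,241)-(522,268), z=137/130
a=plane('scene',(325,241),137);b=plane('scene',(522,268),137);print(a,b,b-a,np.degrees(np.arctan2(*(b-a)[1::-1])))
# ball of awl
print('ball',tri((424.5,229),(254.5,206)));print('scraper',tri((356,192),(293,200)))
E
```

```text
handle (array([503. , 373.6, 191.4]), [np.float64(2.1), np.float64(2.1)]) [505.2 374.8 195. ] [498.8 362.9 195. ]
rim (array([ 578.9, -107.1,   98.2]), [np.float64(2.2), np.float64(2.2)]) [ 579.3 -103.8  100. ] [ 578.5 -110.4  100. ]
scene [492.6 361.1 195. ] 26.7 93.4
scene [491.  387.8 195. ] 26.2 1.5
scene [517.2 388.5 195. ] 26.8 -85.5
scene [519.3 361.8 195. ] 26.7 -178.5
side [484.4 376.3 195. ] 26.8 -1.3
side [511.2 375.7 195. ] 25.6 -84.4
side [513.7 350.2 195. ] 27.3 -179.4
side [486.4 349.9 195. ] 26.5 94.3
[613.8 111.6 137. ] [540.9 421.1 137. ] [-72.9 309.5   0. ] 103.25393305595657
ball (array([526.9, 256.4, 147.3]), [np.float64(2.3), np.float64(2.3)])
scraper (array([549.8, 136. , 202.9]), [np.float64(3.7), np.float64(3.7)])
```

```bash
cat >> h.py <<'E'
from scipy.spatial.transform import Rotation as Ro
def go(s,target,jaw=None):
    r=Ro.from_quat(s['orientation']);d=r.inv().apply(np.array(target)-s['position'])/10
    out=[d.round(2)]
    if jaw is not None:
        a=np.radians(jaw);x=np.array([np.cos(a),np.sin(a),0]);zz=np.array([0,0,-1.]);y=np.cross(zz,x)
        out.append(np.degrees((r.inv()*Ro.from_matrix(np.stack([x,y,zz],1))).as_rotvec()).round(2))
    return out
E
python3 - <<'E'
from h import *
from rig import bot
s=bot.get_state()
print(go(s,(495,371,290),92.5),go(s,(495,371,250),92.5))
c=bot.read_camera('wrist');C=-c['R'].T@c['t'];r=Ro.from_quat(s['orientation'])
print('cam in tool',r.inv().apply(C-s['position']))
E
```

```text
[array([-9.75, 39.37, -4.84]), array([ -0.03,   0.08, -16.12])] [array([-9.74, 39.38, -0.84]), array([ -0.03,   0.08, -16.12])]
cam in tool [   0.46506227  -83.70337744 -132.3152244 ]
```

```bash
python3 -m jog '[[[0,0,-3.5],[0,0,0],6],[[-0.5,2,-5],[0,0,-2],6],[[-1.5,6,-5],[0,0,-4],6],[[-2.5,10,-5],[0,0,-7],6],[[-3.5,14,-5],[0,0,-10],6],[[-4.5,18,-5],[0,0,-13],6],[[-5.5,22,-5],[0,0,-16.1],6],[[-6.5,26,-5],[0,0,-16.1],6],[[-7.5,30,-5],[0,0,-16.1],6],[[-8.5,34,-5],[0,0,-16.1],6],[[-9.3,37.5,-5],[0,0,-16.1],6],[[-9.75,39.4,-5],[0,0,-16.1],6]]'
python3 - <<'E'
from rig import bot
import cv2
s=bot.get_state();print({k:s[k] for k in('time','position','orientation','wrist_force','gripper_width')})
c=bot.read_camera("wrist");cv2.imwrite("pics/w1.png",c["img"][:,:,::-1])
E
```

```text
time: 1.2
position: [498.6, 368.5, 291.7]
orientation: [0.693, 0.721, -0.0, 0.001]
wrist_force: [0.5, -0.6, 0.0]
gripper_width: 0.702
{'time': 1.2, 'position': array([498.62660526, 368.53602643, 291.70671941]), 'orientation': array([ 6.92871756e-01,  7.21060606e-01, -2.51728129e-04,  5.17266439e-04]), 'wrist_force': array([ 0.47310392, -0.64795904,  0.03834848]), 'gripper_width': 0.7021048962065652}
```

View pics/w1.png

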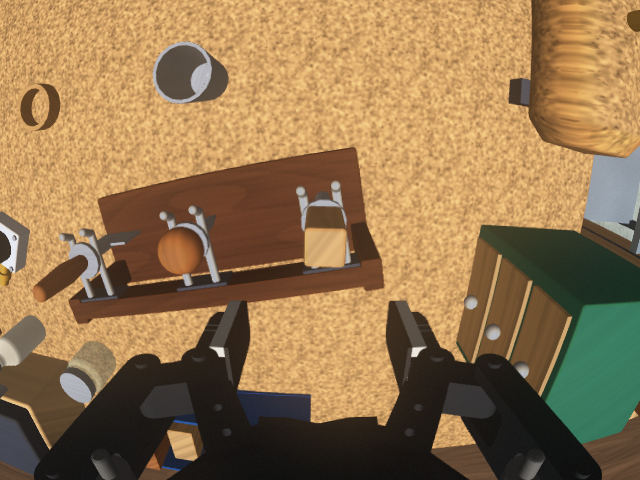

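Handle top is around (326,250), corners approx (308,233), (346,233), (346,267), (305,267). I'll refine with a zoom and a ray cast.

```bash
cat >> h.py <<'E'
def wplane(c,p,z):
    M=c['camera_matrix'];x=(p[0]-M[0,2])/M[0,0];y=(p[1]-M[1,2])/M[1,1];th=np.hypot(x,y)
    d=np.array([x/th*np.sin(th),y/th*np.sin(th),np.cos(th)]);d=c['R'].T@d;o=-c['R'].T@c['t']
    return (o+d*(z-o[2])/d[2]).round(1)
E
python3 - <<'E'
import cv2
b=cv2.imread("pics/w1.png")
cv2.imwrite("pics/w1z.png",cv2.resize(b[180:280,270:390],None,fx=6,fy=6,interpolation=cv2.INTER_CUBIC))
E
```

```text
(no output)
```

View pics/w1z.png

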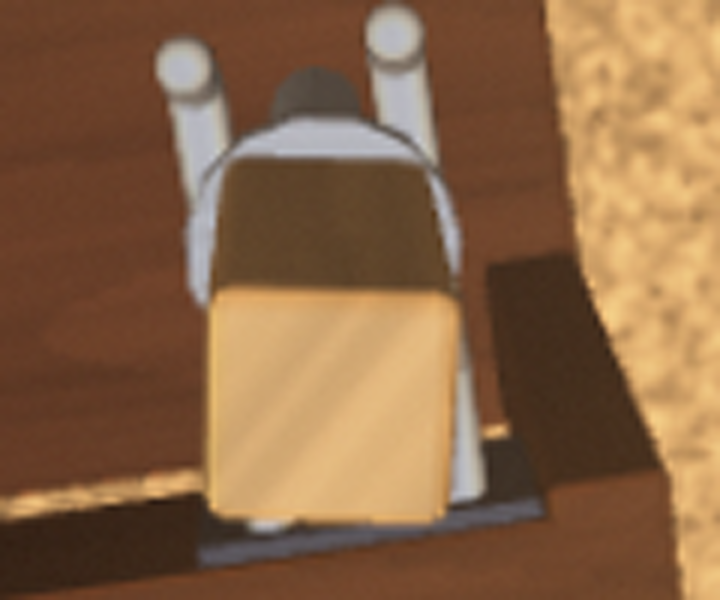

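```bash
python3 - <<'E'
from h import *
from rig import bot
c=bot.read_camera('wrist');s=bot.get_state()
P=lambda x,y:(270+x/6-.4,180+y/6-.4)
q=[wplane(c,P(*p),195) for p in[(211,285),(461,287),(446,524),(205,520)]]
for i in range(4):
    e=q[(i+1)%4]-q[i];print(q[i],np.linalg.norm(e).round(1),np.degrees(np.arctan2(e[1],e[0])).round(1))
m=np.mean(q,0);print(m)
h=[wplane(c,P(*p),137) for p in[(185,67),(395,33)]];print('prong tips',h,np.linalg.norm(h[1]-h[0]))
# collar
print(s['position'],go(s,(m[0],m[1],162)))
E
```

```text
[486.5 359.  195. ] 26.8 91.7
[485.7 385.8 195. ] 27.6 0.2
[513.3 385.9 195. ] 26.9 -88.9
[513.8 359.  195. ] 27.3 180.0
[499.825 372.425 195.   ]
prong tips [array([474.5, 353.3, 137. ]), array([468.9, 380.5, 137. ])] 27.770487932335644
[498.03818369 368.96035194 291.46519017] [array([ 0.35,  0.2 , 12.95])]
```

```bash
python3 -m jog '[[[0.35,0.2,3],[0,0,1],6],[[0.35,0.2,6],[0,0,1],6],[[0.35,0.2,9],[0,0,1],6],[[0.35,0.2,11],[0,0,1],6],[[0.35,0.2,12.5],[0,0,1],6],[[0.35,0.2,13],[0,0,1],6],[[0.35,0.2,13],[0,0,1],6],[[0.35,0.2,13],[0,0,1],6]]' 70
python3 - <<'E'
from rig import bot
import cv2
for n in("wrist","side"):
    c=bot.read_camera(n);cv2.imwrite(f"pics/{n}2.png",c["img"][:,:,::-1])
E
```

```text
time: 1.97
position: [497.1, 375.4, 163.2]
orientation: [0.698, 0.716, 0.0, 0.0]
wrist_force: [0.6, 0.2, 0.5]
gripper_width: 0.702
```

View pics/wrist2.png

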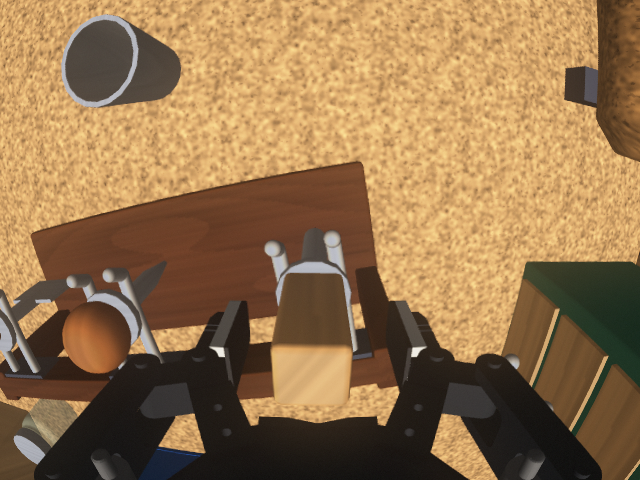

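View pics/side2.png

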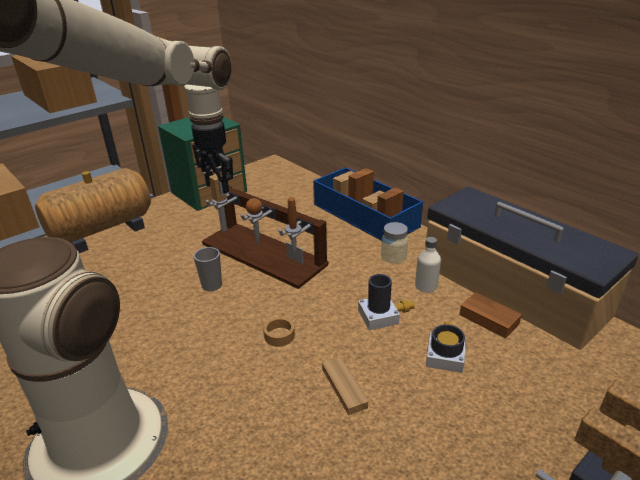

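```bash
python3 - <<'E'
from h import *
from rig import bot
for i in range(3):
    c=bot.read_camera('wrist');s=bot.get_state();print(s['position'].round(1),s['time'],s['wrist_force'].round(1))
print([wplane(c,p,195) for p in [(272,344),(352,344),(349,404),(274,404)]],wplane(c,(312,375),195))
E
```

```text
[498.  375.4 164.2] 2.1167 [-0.  -0.1  0.1]
[498.  375.3 164. ] 2.1667 [ 0.3 -0.5  0.3]
[497.9 375.2 163.7] 2.2167 [ 0.7 -0.5 -0.4]
[array([485.4, 360.5, 195. ]), array([484.7, 386.9, 195. ]), array([512.5, 387.8, 195. ]), array([513.3, 360.1, 195. ])] [498.3 373.9 195. ]
```

```bash
python3 -m jog '[[[-0.15,0.1,0],[0,0,0],6],[[-0.15,0.1,0],[0,0,0],4],[[-0.15,0.1,0],[0,0,0],3],[[-0.15,0.1,0],[0,0,0],2],[[-0.15,0.1,0],[0,0,0],2],[[-0.15,0.1,0],[0,0,0],2],[[-0.15,0.1,0],[0,0,0],2],[[-0.15,0.1,0],[0,0,0],2]]' 70
```

```text
time: 2.88
position: [498.5, 373.4, 162.6]
orientation: [0.698, 0.716, 0.0, 0.0]
wrist_force: [0.7, -0.5, 1.6]
gripper_width: 0.323
```

```bash
python3 -m jog '[[[0,0,-0.5],[0,0,0],2],[[0,0,-1.5],[0,0,0],2],[[0,0,-3],[0,0,0],2],[[0,0,-5],[0,0,0],2],[[0,0,-7],[0,0,0],2],[[0,0,-9.5],[0,0,0],2],[[0,0,-12],[0,0,0],2],[[0,0,-14.5],[0,0,0],2],[[0,0,-17],[0,0,0],2],[[0,0,-19],[0,0,0],2],[[0,0,-19],[0,0,0],2]]'
python3 - <<'E'
from rig import bot
import cv2
for n in("wrist","side"):
    c=bot.read_camera(n);cv2.imwrite(f"pics/{n}3.png",c["img"][:,:,::-1])
s=bot.get_state();print(s['position'],s['orientation'],s['wrist_force'],s['moment'])
E
```

```text
time: 3.8
position: [499.7, 374.2, 358.6]
orientation: [0.698, 0.716, 0.005, 0.002]
wrist_force: [1.2, 0.7, -0.9]
gripper_width: 0.32
[498.34402068 373.45174792 352.64969065] [6.97913615e-01 7.16181724e-01 5.47732284e-04 1.56454225e-04] [-0.3204038  -0.71311314 -2.24344682] [-0.00352789  0.02937639  0.04048992]
```

View pics/wrist3.png

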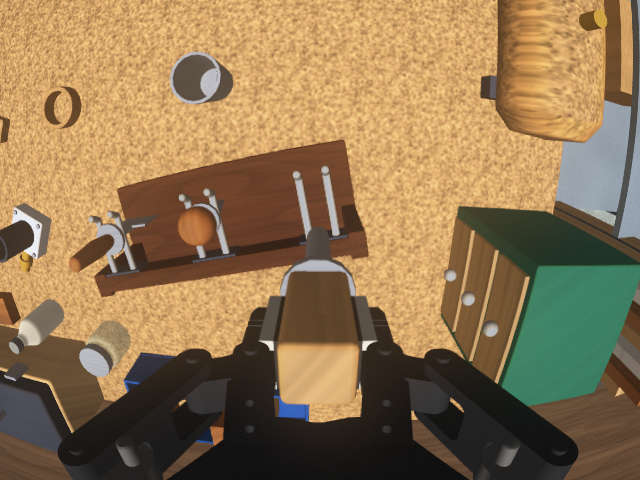

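View pics/side3.png

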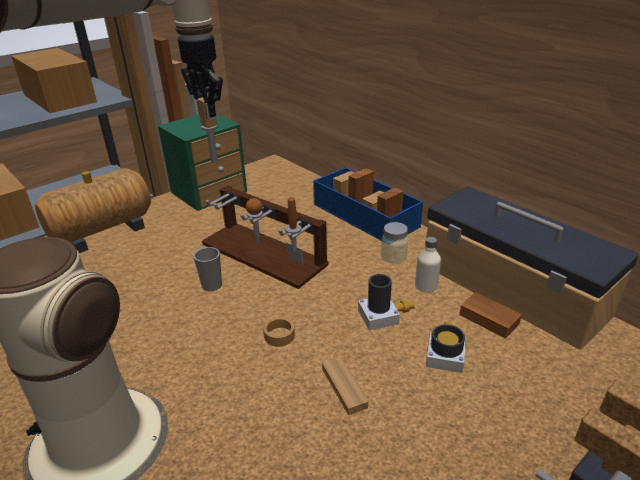

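```bash
python3 - <<'E'
from h import *
from rig import bot
print(go(bot.get_state(),(579,-107,352.6),91.5))
E
python3 -m jog '[[[-1,0.1,-0.8],[0,0,0],2],[[-3,0.3,-1],[0,0,0],2],[[-5.5,0.6,-1],[0,0,0],2],[[-8.5,0.9,-1],[0,0,0],2],[[-11.5,1.3,-1],[0,0,0],2],[[-14.5,1.7,-1],[0,0,0],2],[[-17.5,2.2,-1],[0,0,0],2],[[-20.5,2.7,-1],[0,0,0],2],[[-23.5,3.2,-1],[0,0,0],2],[[-26.5,3.7,-1],[0,0,0],2],[[-29.5,4.2,-1],[0,0,0],2],[[-32.5,4.7,-1],[0,0,0],2]]'
python3 -m jog '[[[-3,0.5,0],[0,0,0],2],[[-6,0.9,0],[0,0,0],2],[[-9,1.3,0],[0,0,0],2],[[-11.5,1.6,0],[0,0,0],2],[[-13.5,1.9,0],[0,0,0],2],[[-15,2,0],[0,0,0],2],[[-15.5,2,0],[0,0,0],2],[[-15.5,2,0],[0,0,0],2]]'
python3 - <<'E'
from rig import bot
import cv2
for n in("wrist","side","scene"):
    c=bot.read_camera(n);cv2.imwrite(f"pics/{n}4.png",c["img"][:,:,::-1])
s=bot.get_state();print(s['position'],s['orientation'],s['wrist_force'],s['moment'],s['q'])
E
```

```text
[array([-4.824e+01,  6.820e+00, -1.000e-02]), array([ 0.06, -0.03, -0.02])]
time: 4.9
position: [552.7, 47.6, 360.5]
orientation: [0.698, 0.716, -0.001, -0.001]
wrist_force: [0.9, -0.3, -1.6]
gripper_width: 0.322
time: 5.57
position: [577.1, -105.6, 361.3]
orientation: [0.699, 0.716, -0.0, -0.001]
wrist_force: [-0.3, -0.6, -1.6]
gripper_width: 0.316
[ 577.43296555 -103.60734928  362.1777673 ] [ 6.97511200e-01  7.16573758e-01  1.23940454e-04 -3.99710926e-04] [ 0.21822199 -0.29424087 -1.93036909] [ 0.08495376 -0.08288942 -0.03455624] [-3.83640700e-01  1.39579350e-01  1.38443349e+00  5.32685368e-04
  1.61822587e+00 -1.98137129e+00]
```

View pics/wrist4.png

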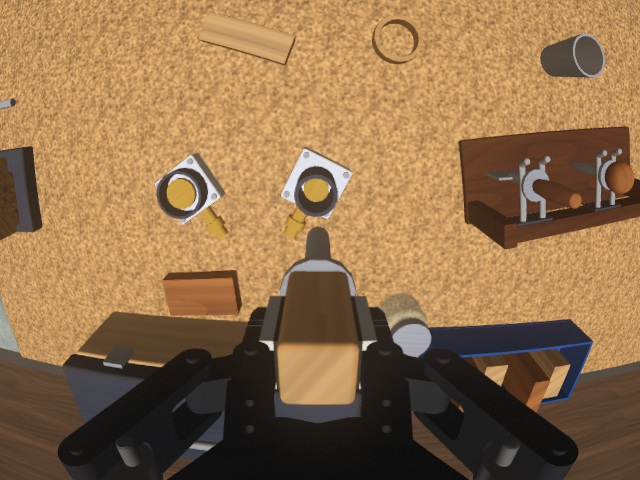

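View pics/side4.png

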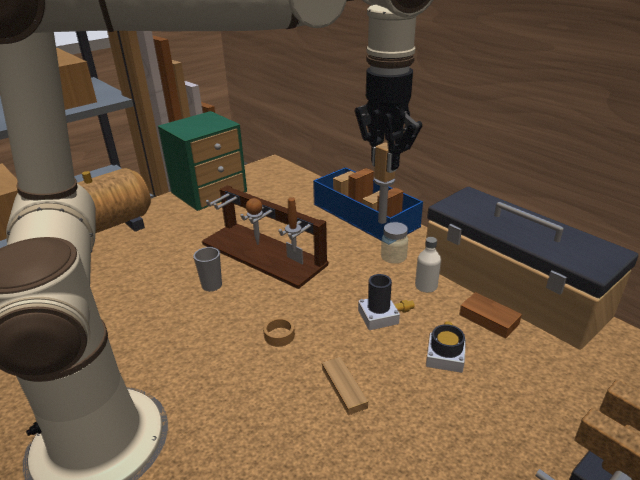

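View pics/scene4.png

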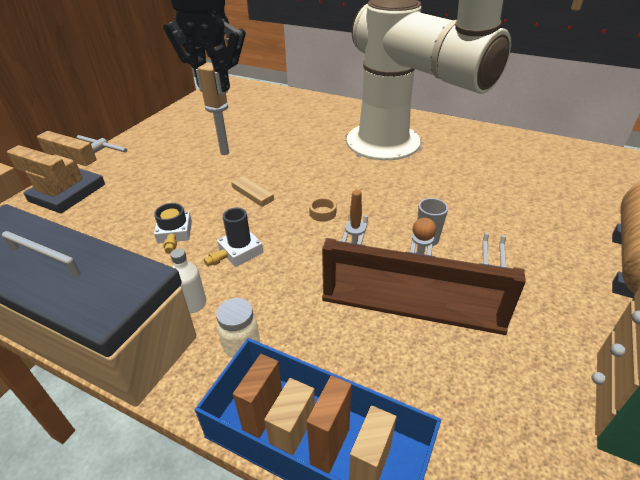

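```bash
python3 - <<'E'
import cv2,numpy as np
f=lambda n,x,y:cv2.resize(cv2.imread(f"pics/{n}4.png")[y:y+60,x:x+80],None,fx=5,fy=5,interpolation=cv2.INTER_CUBIC)
cv2.imwrite("pics/z4.png",np.vstack([np.hstack([f("wrist",280,150),f("side",345,175)]),np.hstack([f("scene",185,110),f("wrist",280,210)])]))
E
```

```text
(no output)
```

View pics/z4.png

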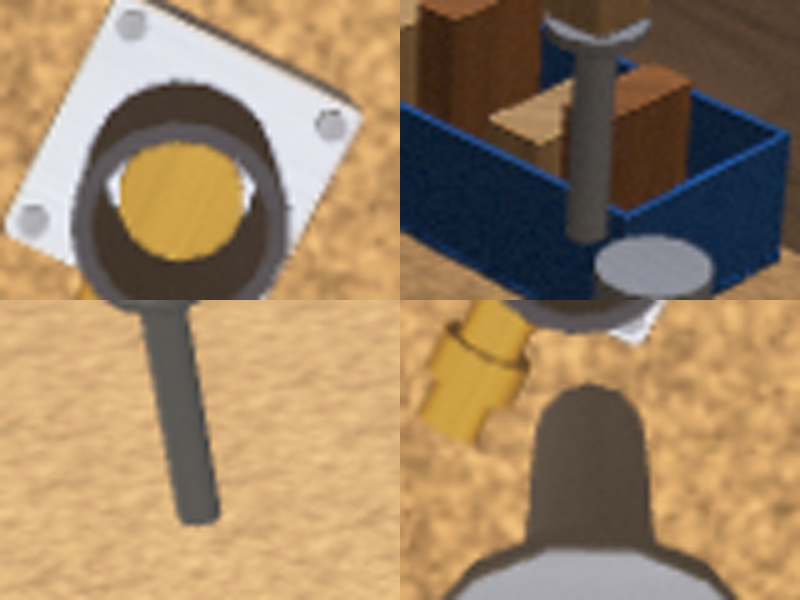

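```bash
python3 - <<'E'
from h import *
from rig import bot
c=bot.read_camera('wrist');s=bot.get_state()
P=lambda x,y:(280+x/5-.4,150+y/5-.4)
e=[wplane(c,P(*p),100) for p in[(180,122),(180,332),(73,222),(287,222)]]
print(e,(e[0]+e[1])/2,(e[2]+e[3])/2)
print('plunger',wplane(c,P(182,201),65))
t=tri((224.4,152),(382,221));print('tip',t)
z=s['position'][2]-123
print(plane('scene',(224.4,152),z),plane('side',(382,221),z))
print(s['position'].round(1))
E
```

```text
[array([ 553.9, -105.5,  100. ]), array([ 600.5, -104.4,  100. ]), array([ 576.3, -128.1,  100. ]), array([575.1, -81.8, 100. ])] [ 577.2  -104.95  100.  ] [ 575.7  -104.95  100.  ]
plunger [ 578.  -104.6   65. ]
tip (array([ 579.2, -104.3,  239.4]), [np.float64(2.0), np.float64(2.0)])
[ 577.8 -102.9  239.3] [ 580.4 -105.8  239.3]
[ 577.5 -103.5  362.3]
```

```bash
python3 -m jog '[[[-0.2,0,2],[0,0,0],2],[[-0.2,0,4.5],[0,0,0],2],[[-0.2,0,7],[0,0,0],2],[[-0.2,0,9],[0,0,0],2],[[-0.2,0,10.5],[0,0,0],2],[[-0.2,0,11.5],[0,0,0],2],[[-0.2,0,12],[0,0,0],2],[[-0.2,0,12],[0,0,0],2]]'
python3 - <<'E'
from rig import bot
import cv2
for n in("wrist","side","scene"):
    c=bot.read_camera(n);cv2.imwrite(f"pics/{n}5.png",c["img"][:,:,::-1])
s=bot.get_state();print(s['position'],s['wrist_force'])
import numpy as np
f=lambda n,x,y:cv2.resize(cv2.imread(f"pics/{n}5.png")[y:y+90,x:x+120],None,fx=3.333,fy=3.333,interpolation=cv2.INTER_CUBIC)
cv2.imwrite("pics/z5.png",np.vstack([np.hstack([f("wrist",260,180),f("side",320,225)]),np.hstack([f("scene",175,165),f("scene",130,165)])]))
E
```

```text
time: 6.43
position: [577.3, -106.0, 241.5]
orientation: [0.698, 0.716, -0.0, -0.001]
wrist_force: [-0.8, 0.5, -2.0]
gripper_width: 0.321
[ 578.42937449 -106.88082736  243.85111623] [ 0.27681736  0.55914681 -1.56262148]
```

View pics/z5.png

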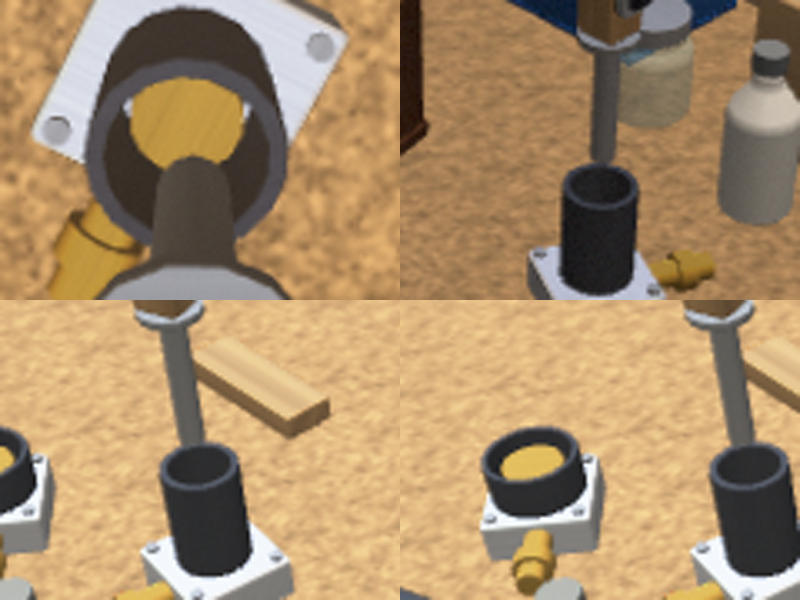

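```bash
python3 -m jog '[[[0,-0.15,0.5],[0,0,0],2],[[0,-0.15,1.5],[0,0,0],2],[[0,-0.15,2.5],[0,0,0],2],[[0,-0.15,3.5],[0,0,0],2],[[0,-0.15,4.2],[0,0,0],2],[[0,-0.15,4.6],[0,0,0],2],[[0,-0.15,4.6],[0,0,0],2],[[0,-0.15,4.6],[0,0,0],2],[[0,-0.15,4.6],[0,0,0],2]]'
cat > rd.py <<'E'
from rig import bot
import numpy as np,cv2,sys
P=[];F=[]
for i in range(12):
    c=bot.read_camera('wrist');s=bot.get_state();P.append(s['position']);F.append(s['wrist_force'])
print(s['time'],np.mean(P,0).round(2),np.std(P,0).round(2),np.mean(F,0).round(2),np.std(F,0).round(2),np.degrees(s['orientation'][2:]).round(2)*2,s['gripper_width'])
if len(sys.argv)>1:
    for n in("wrist","side","scene"):
        c=bot.read_camera(n);cv2.imwrite(f"pics/{n}{sys.argv[1]}.png",c["img"][:,:,::-1])
E
python3 rd.py 6
```

```text
time: 7.33
position: [576.5, -107.0, 196.9]
orientation: [0.698, 0.716, 0.0, 0.0]
wrist_force: [0.7, -1.0, -1.4]
gripper_width: 0.314
7.9333 [ 576.36 -106.89  196.65] [0.17 0.06 0.26] [ 0.07 -0.08 -1.82] [0.26 0.48 0.42] [0. 0.] 0.31686820752777367
```

View pics/wrist6.png

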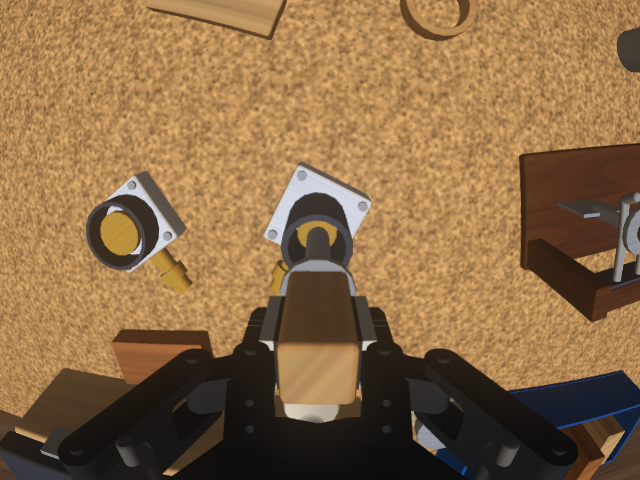

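The rod is inside the tube, at about wrist (318,235). Next I find the contact by force.

```bash
python3 -m jog '[[[0,0,0.3],[0,0,0],2],[[0,0,0.6],[0,0,0],2],[[0,0,0.6],[0,0,0],2],[[0,0,0.6],[0,0,0],2]]'; python3 rd.py
python3 -m jog '[[[0,0,0.1],[0,0,0],2],[[0,0,0.1],[0,0,0],2],[[0,0,0.1],[0,0,0],2]]'; python3 rd.py
```

```text
time: 8.42
position: [575.9, -106.7, 189.8]
orientation: [0.698, 0.716, -0.0, -0.0]
wrist_force: [-0.9, 0.4, -2.2]
gripper_width: 0.319
9.0167 [ 576.2  -106.82  190.34] [0.06 0.02 0.11] [-0.14  0.2  -1.64] [0.6  0.55 0.54] [-0.  0.] 0.3255770264971886
time: 9.27
position: [576.1, -106.8, 189.2]
orientation: [0.698, 0.716, -0.0, -0.0]
wrist_force: [-0.7, 0.4, -1.6]
gripper_width: 0.324
9.8667 [ 576.18 -106.81  189.31] [0.02 0.01 0.03] [-0.18 -0.15 -1.93] [0.69 0.42 0.36] [ 0. -0.] 0.32059209517309667
```

```bash
python3 -m jog '[[[0,0,0.1],[0,0,0],2],[[0,0,0.1],[0,0,0],2],[[0,0,0.1],[0,0,0],2]]'; python3 rd.py
python3 -m jog '[[[0,0,0.1],[0,0,0],2],[[0,0,0.1],[0,0,0],2],[[0,0,0.1],[0,0,0],2]]'; python3 rd.py
```

```text
time: 10.12
position: [576.1, -106.8, 188.2]
orientation: [0.698, 0.716, -0.0, -0.0]
wrist_force: [-0.3, -0.9, -1.7]
gripper_width: 0.321
10.7167 [ 576.18 -106.82  188.31] [0.02 0.02 0.03] [-0.02  0.16 -1.85] [0.34 0.48 0.29] [-0.  0.] 0.3215096149331375
time: 10.97
position: [576.4, -106.9, 187.6]
orientation: [0.698, 0.716, 0.0, 0.0]
wrist_force: [-0.4, -0.5, 0.6]
gripper_width: 0.315
11.5667 [ 576.36 -106.88  187.56] [0.02 0.01 0.04] [ 0.17 -0.04  0.84] [0.34 0.5  0.59] [0.   0.02] 0.3188709525509219
```

```bash

python3 -m jog '[[[0,0,0.1],[0,0,0],2],[[0,0,0.1],[0,0,0],2],[[0,0,0.1],[0,0,0],2]]'; python3 rd.py
python3 -m jog '[[[0,0,0.1],[0,0,0],2],[[0,0,0.2],[0,0,0],2],[[0,0,0.3],[0,0,0],2],[[0,0,0.3],[0,0,0],2]]'; python3 rd.py
```

```text
time: 11.82
position: [576.3, -106.9, 186.4]
orientation: [0.698, 0.716, 0.0, 0.0]
wrist_force: [0.1, -0.3, 1.6]
gripper_width: 0.318
12.4167 [ 576.29 -106.88  186.39] [0.02 0.02 0.02] [0.66 0.05 1.43] [0.44 0.57 0.54] [0.   0.02] 0.32001802170796584
time: 12.75
position: [576.3, -106.9, 183.2]
orientation: [0.698, 0.716, 0.0, 0.0]
wrist_force: [1.3, -1.0, 2.5]
gripper_width: 0.322
13.35 [ 576.27 -106.87  183.41] [0.02 0.01 0.04] [ 0.75 -0.26  2.65] [0.56 0.42 0.42] [0.   0.02] 0.31682750909520013
```

```bash

python3 -m jog '[[[0,0,0.1],[0,0,0],2],[[0,0,0.2],[0,0,0],2],[[0,0,0.3],[0,0,0],2],[[0,0,0.4],[0,0,0],2],[[0,0,0.4],[0,0,0],2]]'; python3 rd.py;python3 rd.py; python3 rd.py 7
python3 - <<'E'
import cv2,numpy as np
f=lambda n,x,y:cv2.resize(cv2.imread(f"pics/{n}.png")[y:y+60,x:x+80],None,fx=5,fy=5,interpolation=cv2.INTER_CUBIC)
cv2.imwrite("pics/z7.png",np.vstack([np.hstack([f("wrist7",280,210),f("wrist6",280,210)]),np.hstack([f("scene7",195,165),f("side7",340,240)])]))
E
```

```text
time: 13.77
position: [576.3, -106.9, 179.3]
orientation: [0.698, 0.716, 0.0, 0.0]
wrist_force: [0.0, -0.4, 3.4]
gripper_width: 0.32
14.3667 [ 576.27 -106.86  179.42] [0.01 0.02 0.04] [ 0.85 -0.95  4.11] [0.45 0.53 0.4 ] [0.   0.02] 0.3213448543082816
14.9667 [ 576.23 -106.85  179.34] [0.02 0.01 0.02] [ 0.97 -0.66  4.19] [0.45 0.39 0.38] [0. 0.] 0.3176081458738002
15.5667 [ 576.22 -106.85  179.33] [0.01 0.01 0.02] [ 1.3  -1.17  4.21] [0.45 0.48 0.59] [0. 0.] 0.3183999575527194
```

View pics/z7.png

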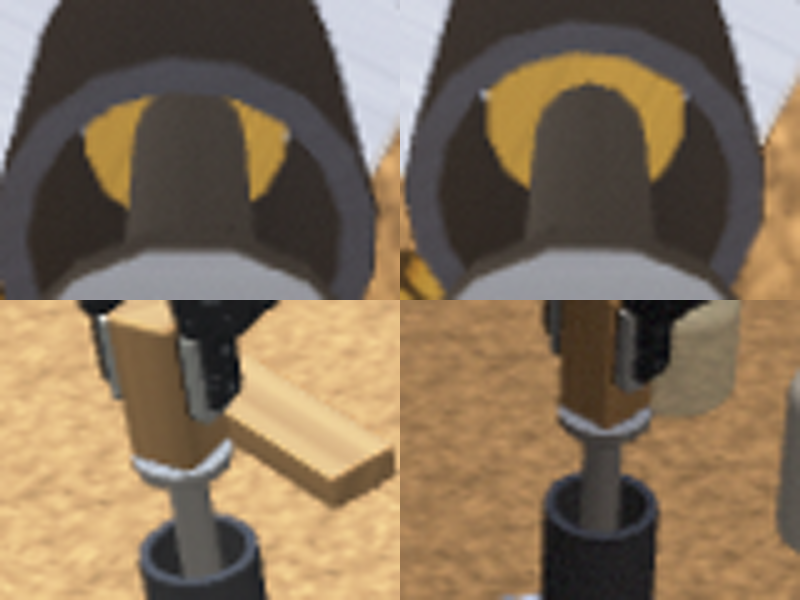

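View pics/side7.png

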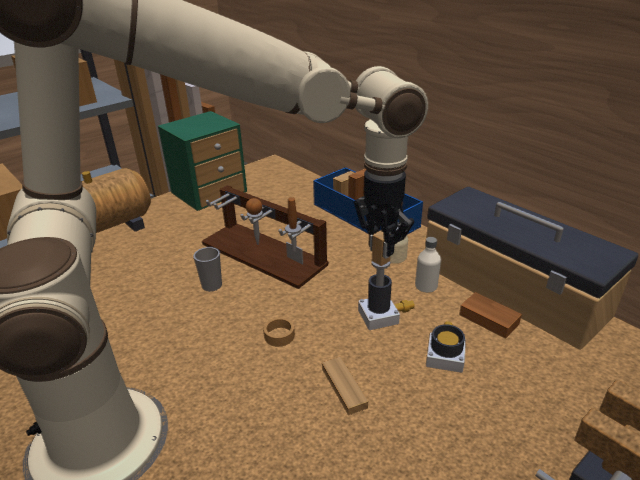

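```bash

python3 -m jog '[[[0,0,0.03],[0,0,0],2],[[0,0,0.03],[0,0,0],2],[[0,0,0.03],[0,0,0],2],[[0,0,0.03],[0,0,0],2]]'; python3 rd.py;python3 rd.py; python3 rd.py 8
python3 - <<'E'
from rig import bot
print(bot.get_state()['dq'].round(4)); print(bot.hand_in())
E
```

```text
time: 16.05
position: [576.2, -106.9, 179.1]
orientation: [0.698, 0.716, 0.0, 0.0]
wrist_force: [2.0, -1.6, 4.5]
gripper_width: 0.319
16.65 [ 576.2  -106.83  179.03] [0.01 0.01 0.01] [ 1.46 -1.15  4.49] [0.63 0.57 0.66] [0. 0.] 0.3165730684015959
17.25 [ 576.19 -106.83  179.01] [0.01 0.01 0.01] [ 1.55 -0.89  4.43] [0.37 0.45 0.34] [-0.  0.] 0.3180671316287524
17.85 [ 576.19 -106.83  179.01] [0.01 0.02 0.01] [ 1.53 -1.32  4.32] [0.41 0.47 0.59] [-0. -0.] 0.32011685954708174
[ 0.0008 -0.0006  0.0017  0.0009 -0.0001  0.0001]
the job is handed in; nothing more can be done
None
```

View pics/scene8.png

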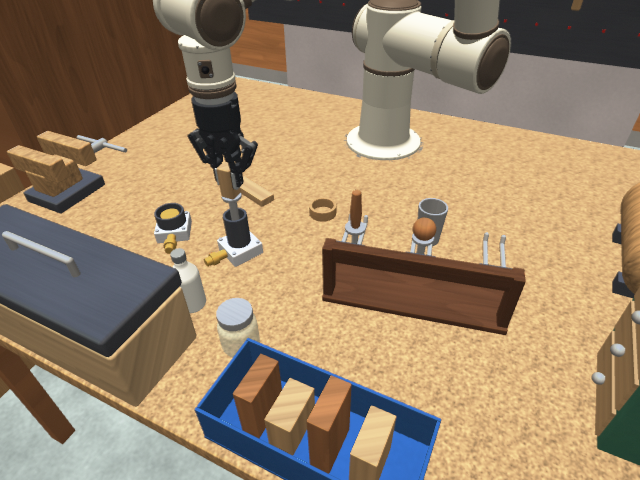

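I lifted the push tool off its hook, put its rod into the taller guard tube, and pressed the plunger to about half-way. I handed the job in at 17.9 s with the tool still gripped upright and holding the plunger there.

My last checks:
- **Press depth:** the spring force, about 6.25 N above the tool's weight, gives about 7.6 mm pressed. The height below first contact gives about 8.5 mm. The two disagree by roughly 1 mm, but they sit either side of the 8 mm target and are well short of the 16 mm bottom.
- **Side force:** the wrist force shows about 1.5–2 N sideways, which built up as I pressed. I did not find out why.
- **Stability:** the arm was still and the grip opening was unchanged.
- **Scene:** in the last picture, the other two tools are still on their hooks. The other valve looks untouched, and nothing else appears to have moved.

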